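Close the collection tank with its solid cover plate

ROBOT

A 6-joint arm with a two-finger parallel gripper is mounted at the origin on the work surface. World frame = base frame: x ahead of the robot, y to its left, z up, the work surface at z = 0. Lengths are in m, angles in degrees, forces in N, time in s.
With the tool pointing down it reaches from about 0.3 to 0.775 m from the base axis. Payload 14.6 kg.
Tool frame: the origin (TCP) lies at the very end of the fingers, on their centre line; the grasp point (between the pads) lies 19 mm behind it (arm.grip_point_offset is the distance from the TCP to the grasp point, in m); z points along the fingers, x is the direction in which the jaws open and shut, and the axes are right-handed (so a half turn about z gives the same grasp; the last joint's range is limited). The gripper opens to 94 mm and grips with 3 to 60 N. Pads are 16 mm wide; open, the fingers measure 119 mm over their backs; the gripper's body (75 mm by 177 mm) begins 78 mm behind the grasp point.
Start: joints at [61.559, 17.183, 87.147, -0, 75.671, -3.816], TCP at [0.229, 0.5, 0.205] pointing down, gripper open.
Joint ranges: [-173.82, 173.82], [-45.26, 126.66], [13.44, 144.39], [-59.66, 239.66], [0, 175.72], [-146.38, 146.38]. Speed limits (degrees/s): [127.2, 127.2, 147.25, 180, 180, 180].

INTERFACE

Orientations are given as a 3x3 rotation matrix whose columns are the frame's x, y, z axes.
In Python, from rig import arm gives the robot as it stands. The module is installed in compiled form; this text tells all that it offers.
- The arm moves only by the tool play_rows, never from a script. Its argument "plan" is a list of rows, each a list of 3 entries, a list of its own where there are three numbers: the shift along the tool's x, y, z in mm, then the turn about the tool's z in degrees, then the opening in per cent of the stroke, from 0 (shut) to 100 (fully open). A call has 1 to 12 rows; each row shifts and turns the pose as measured when the row begins, along the tool's axes as they then stand; what a row does not reach is not made up. A row lasts 1/12 s, in which the tool goes at most 41.7 mm and 7.16 degrees, less where a joint would pass 70% of its speed; a pose out of reach is approached as far as the arm can. A call is refused whole if a number of a shift passes 41.7 or a number of a turn 7.16, either way. A call with a gripper value outside its range is refused whole. The fingers move at their own pace and stop on an object; "grip_force" is the grip in N (left out, the last holds). Time passes only in rows, so rows that do not move let the fingers close. It gives the time, the measured TCP pose, the force and the opening at its end, in the units of the state.
- arm.state(): the state, without advancing time (a new reading comes with each control period).
- arm.capture(name): name is "scene" or "top" or "wrist"; returns a dict with "color" (400x640x3 uint8, red, green, blue), "mtx" (3x3 intrinsics, pixels), "position" and "attitude" of the camera in the world; the wrist camera has in their place "hand_eye" (4x4, takes a point from camera to tool coordinates, whose origin is the TCP and whose axes are the tool frame's). Camera axes: x right, y down, z forward; pixel columns grow to the right and rows downward; lengths in m; the calibration is good to about 2 mm. A picture is of the moment at which its call begins: read the wrist's pose just before it. There is no depth.
- arm.close_job(): hands the job in, once; it reports no verdict.
The state is a dict: "time_s": time; "joint_positions": joint angles; "dq": joint speeds; "tau": joint torques, N m; "eef_pos": TCP position; "eef_rot": TCP orientation; "ft_force": force on the tool from outside, world axes, zero at the start; "wrist_torque": the same for the moment, N m; "finger_gap": opening from 0.0 (shut) to 1.0 (fully open).
Only numpy, scipy, OpenCV 4.12 (cv2) and the standard library are available. Lean on these libraries where they do the work, as an engineer would, in place of code of your own. Each camera call takes 0.05 s, during which the arm holds its last target.

TASK

Two white plates lie on the bench beside the open collection tank: close the tank with the solid one, the one without holes. Tilt the plate to hook one of its short edges under the steel lip of the tank, then lower the other end so that the plate lies flat and square inside the sill, covering the whole opening, and let go. Leave the plate with holes where it is.

Things in the scene. Friction and masses are not known exactly. Their poses are not given: they have to be found in the camera images.
- cover: Solid cover plate, loose white plastic, 140 (x) by 120 (y) by 8 mm thick, 0.18 kg, flat on the bench. An upright grey grip rib stands mid-plate, 16 mm thick along x, 60 mm long along y, its top 53 mm above the plate's underside. Origin: centre of the underside, z up. Same either way round (half turn). The edges at x = -70 and +70 mm, 120 mm long, are the ones that hook.
- tank: Low clear tank, fixed, 180 (x) by 150 mm (y), white top frame. Origin: centre of its underside; x points away from the robot, +-15 deg. The cover lies on a ledge 70 mm above the origin, opening 110 (x) by 90 mm centred. Wall at x = -78 mm (robot's side) carries the lip; sill at x = +78 mm, 14 mm above the ledge, 12 mm thick; y sides have no walls. Cover seated: its centre over the tank's.
- lip_edge (a point): Middle of the free edge of the tank's dark steel lip, on its underside: tank frame x = -52, y = 0, z = 90 mm, axes as the tank's. The lip runs the full 150 mm along y, is 6 mm thick, and overhangs the ledge by 26 mm from the wall; its underside is 20 mm above the ledge. From lip edge to sill is only 130 mm, less than the 140 mm plate.
- holed_plate: Plate with six 24 mm round holes: loose, white, otherwise of the cover's size with the same rib (140 x 120 x 8 mm). Origin: centre of its underside. Not to be used or moved.
Not all that is in view belongs to the job. Leave any blue look-alike of the cover alone.

How it is judged:
By the outcome, as a careful person would: the job done as asked, in the order asked, and still so for the second after the job is handed in, with the robot touching nothing.
It also fails if it takes over 43 s, if anything falls off the work surface, if the arm or the gripper's body presses on something with over 40 N, if the wrist force passes 120 N, or if a joint passes its speed limit or range.

## Working session

There is one attempt and no reset: what is moved stays moved. The work goes in short steps, Python scripts to look and compute and a tool call to move; the robot and the scene stay as the last step left them, time stands still between calls to the robot, and variables do not carry over. Pictures are saved under pics/ and viewed, and the job is handed in when it is done.

Besides the shell and the picture viewer there is one more tool, called after "Call:" as name(argument=value, ...) on one line, values as JSON. play_rows: Moves the arm, as the interface text tells. Its arguments: {"type":"object","properties":{"plan":{"type":"array","items":{"type":"array"}},"grip_force":{"type":"number"}},"required":["plan"]}

```bash
mkdir -p pics
python3 - <<'E'
from rig import arm
import cv2,json
s=arm.state();print({k:s[k] for k in s})
for n in("scene","top"):
    c=arm.capture(n);cv2.imwrite(f"pics/{n}0.png",c["color"][:,:,::-1])
    print(n,c["mtx"],c["position"],c["attitude"])
c=arm.capture("wrist");cv2.imwrite("pics/wrist0.png",c["color"][:,:,::-1]);print(c["mtx"],c["hand_eye"])
print(arm.grip_point_offset)
E
```

```text
{'time_s': 0.0, 'joint_positions': array([ 6.15592479e+01,  1.72141557e+01,  8.71790333e+01, -4.53454041e-04,
        7.56691075e+01, -3.81560799e+00]), 'dq': array([-0.00184241, -0.0987109 , -0.01328783, -0.0441295 , -0.00123285,
       -0.10904991]), 'tau': array([-7.22091572e-04, -5.31816244e+01, -3.52737486e+01,  7.07612699e-02,
        2.44102604e-02, -1.26536997e-04]), 'eef_pos': array([0.22905763, 0.49976007, 0.20490978]), 'eef_rot': array([[ 4.16677706e-01,  9.09054139e-01, -5.11073672e-04],
       [ 9.09053635e-01, -4.16678014e-01, -9.59706998e-04],
       [-1.08537878e-03, -6.47048690e-05, -9.99999409e-01]]), 'ft_force': array([-0.27929178,  0.0980722 ,  0.14647003]), 'wrist_torque': array([-0.0048223 ,  0.00442679,  0.01598271]), 'finger_gap': 0.9990339491433382}
scene [[364.2068207    0.         314.45007601]
 [  0.         364.2068207  194.42639915]
 [  0.           0.           1.        ]] [0.94174355 0.03427699 0.77044326] [[-7.22039082e-02  7.79384855e-01 -6.22371146e-01]
 [ 9.97389413e-01  5.70328841e-02 -4.42900474e-02]
 [ 9.76629277e-04 -6.23944307e-01 -7.81468200e-01]]
top [[459.47362838   0.         321.69363909]
 [  0.         459.47362838 192.98771324]
 [  0.           0.           1.        ]] [ 0.29960238 -0.00671161  1.05534235] [[-0.02628115 -0.99213072  0.12241707]
 [-0.99959309  0.02744008  0.00779049]
 [-0.01108832 -0.12216252 -0.99244817]]
[[335.77904966   0.         324.53023444]
 [  0.         335.77904966 202.3708693 ]
 [  0.           0.           1.        ]] [[ 9.99999649e-01  2.01546950e-04 -8.13793175e-04 -9.31357588e-04]
 [ 1.35607768e-05  9.66658310e-01  2.56069739e-01 -7.54921131e-02]
 [ 8.38270010e-04 -2.56069660e-01  9.66657968e-01 -1.79123546e-01]
 [ 0.00000000e+00  0.00000000e+00  0.00000000e+00  1.00000000e+00]]
0.0188
```

View pics/scene0.png

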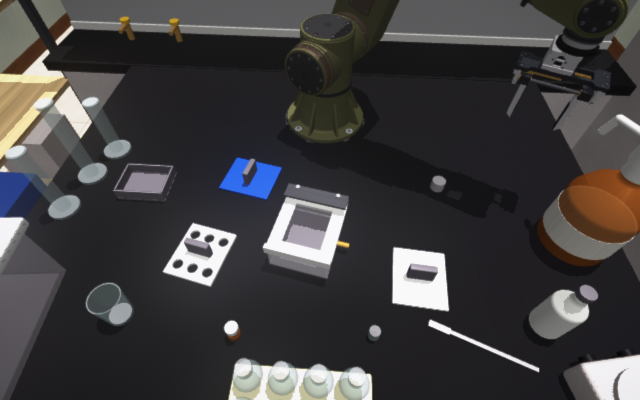

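View pics/top0.png

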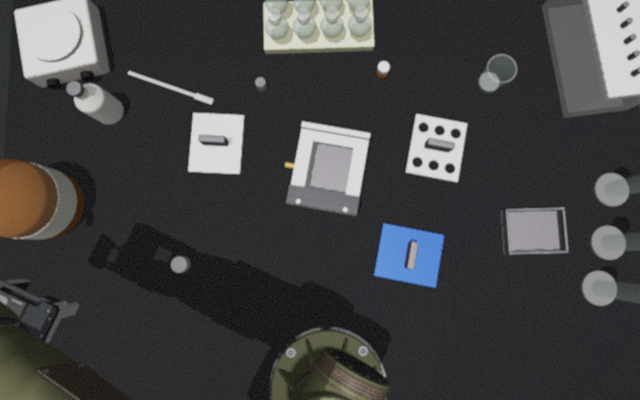

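View pics/wrist0.png

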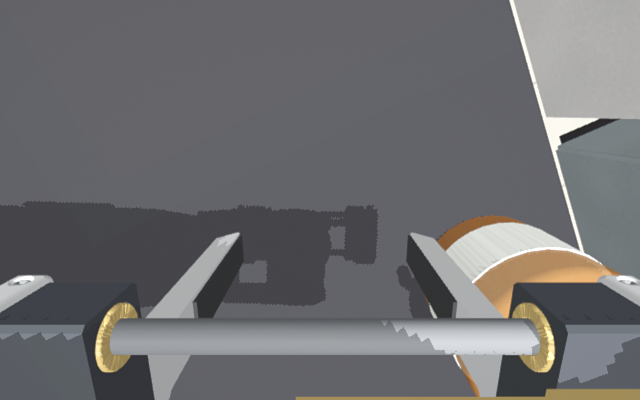

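Candidates for the cover:
- Solid white plate at top (216,143), scene (420,278).
- Holed white plate at top (437,147).
- Blue look-alike at top (410,255).
- The tank's own white frame at top (330,168).

By the description it is the solid white plate, so I'll check it in close crops.

Run:
```python
import cv2,numpy as np
t=cv2.imread("pics/top0.png");s=cv2.imread("pics/scene0.png")
def crop(im,x,y,w,h,k): return cv2.resize(im[y:y+h,x:x+w],None,fx=k,fy=k,interpolation=cv2.INTER_NEAREST)
cv2.imwrite("pics/c1.png",np.hstack([crop(t,175,95,90,95,4),crop(t,280,115,100,95,4)]))
cv2.imwrite("pics/c2.png",np.hstack([crop(s,380,235,80,85,4),crop(s,255,175,100,85,4)]))
```

```text
(no output)
```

View pics/c1.png

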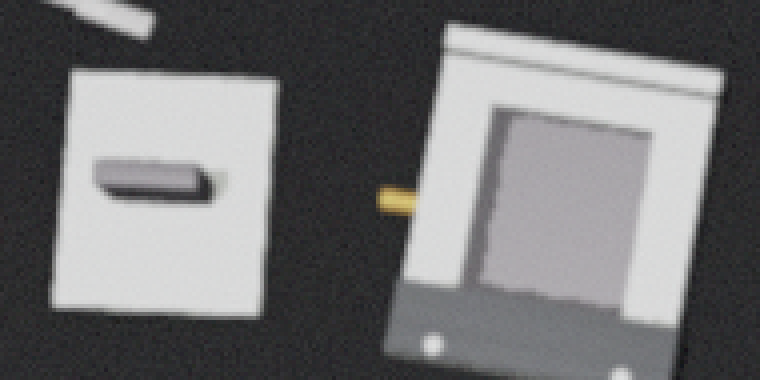

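View pics/c2.png

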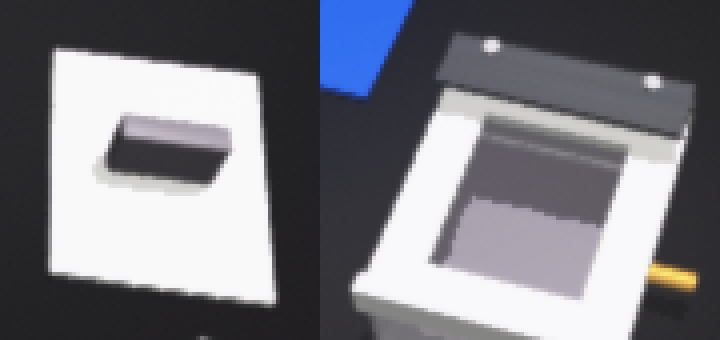

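The left crop shows a plain white plate with a rib and no holes, corners near top px (192,112), (245,115), (241,175), (188,172). The tank has its dark lip on the robot's side, with the free edge from about (291,185) to (360,196).

```bash
cat > h.py <<'E'
import cv2,numpy as np
from rig import arm
def cam(n):
    s=arm.state();c=arm.capture(n)
    K=c["mtx"]
    if n=="wrist":
        T=np.eye(4);T[:3,:3]=s["eef_rot"];T[:3,3]=s["eef_pos"];T=T@c["hand_eye"];R=T[:3,:3];p=T[:3,3]
    else: R=np.array(c["attitude"]);p=np.array(c["position"])
    return c["color"],K,R,p
def ray(C,uv):
    _,K,R,p=C; d=R@np.linalg.solve(K,np.array([uv[0],uv[1],1.])); return p,d/np.linalg.norm(d)
def onz(C,uv,z):
    p,d=ray(C,uv); return p+d*(z-p[2])/d[2]
def tri(C1,u1,C2,u2):
    p,d=ray(C1,u1);q,e=ray(C2,u2)
    t=np.linalg.lstsq(np.c_[d,-e],q-p,rcond=None)[0]
    a=p+t[0]*d;b=q+t[1]*e; return (a+b)/2,np.linalg.norm(a-b)
def proj(C,X):
    _,K,R,p=C; v=K@(R.T@(np.array(X)-p)); return v[:2]/v[2]
def whitequad(img,x,y,w,h,th=165):
    g=img[y:y+h,x:x+w].min(2); m=(g>th).astype(np.uint8)
    cs,_=cv2.findContours(m,cv2.RETR_EXTERNAL,cv2.CHAIN_APPROX_NONE); c=max(cs,key=cv2.contourArea)
    hull=cv2.convexHull(c); P=cv2.arcLength(hull,True)
    for e in np.linspace(.01,.1,40):
        q=cv2.approxPolyDP(hull,e*P,True)[:,0]
        if len(q)==4: break
    # refine by line fits on contour points near each side
    pts=c[:,0].astype(float);L=[]
    for i in range(4):
        a,b=q[i].astype(float),q[(i+1)%4].astype(float);d=(b-a);l=np.linalg.norm(d);d/=l
        t=(pts-a)@d;n=(pts-a)@[-d[1],d[0]]
        k=(abs(n)<2)&(t>.1*l)&(t<.9*l)
        vx,vy,x0,y0=cv2.fitLine(pts[k].astype(np.float32),cv2.DIST_HUBER,0,.01,.01).ravel()
        L.append(np.cross([x0,y0,1],[x0+vx,y0+vy,1]))
    out=[]
    for i in range(4):
        p=np.cross(L[i-1],L[i]);out.append(p[:2]/p[2]+[x,y])
    return np.array(out)
E
python3 - <<'E'
from h import *
T=cam("top");S=cam("scene")
qt=whitequad(T[0],175,95,90,95);qs=whitequad(S[0],380,235,80,85)
print(qt.round(1).tolist(),qs.round(1).tolist())
A=[onz(T,u,.008) for u in qt];B=[onz(S,u,.008) for u in qs]
for i,a in enumerate(A):
    j=np.argmin([np.linalg.norm(a-b) for b in B]);print(a.round(4),B[j].round(4),tri(T,qt[i],S,qs[j]))
print(np.mean(A,0),np.mean(B,0))
for a,b in [((290.75,185.5),(360,196.25)),]:
    P=[onz(T,u,.096) for u in (a,b)];print("lip",P,np.mean(P,0),np.linalg.norm(P[1]-P[0]))
P=[onz(T,u,.084) for u in ((301.5,121),(371,133))];print("sill outer",P,np.mean(P,0),np.linalg.norm(P[1]-P[0]))
E
```

```text
[[193.2, 112.5], [242.8, 115.3], [238.4, 173.4], [188.1, 170.5]] [[393.0, 247.2], [443.3, 253.8], [447.8, 309.8], [393.0, 302.0]]
[0.628 0.299 0.008] [0.6288 0.2982 0.008 ] (array([0.62828708, 0.29895183, 0.00688028]), np.float64(0.000630876580139141))
[0.6178 0.1819 0.008 ] [0.6198 0.1825 0.008 ] (array([0.61862555, 0.18271455, 0.00525805]), np.float64(0.0005615595936619563))
[0.4797 0.1928 0.008 ] [0.4826 0.1909 0.008 ] (array([0.48030787, 0.19259441, 0.00441896]), np.float64(0.001840016990716686))
[0.4897 0.3097 0.008 ] [0.492  0.3088 0.008 ] (array([0.4902475 , 0.31024267, 0.0050115 ]), np.float64(0.0006413207374727737))
[0.55381114 0.24585265 0.008     ] [0.55578172 0.24511138 0.008     ]
lip [array([0.43565077, 0.06565923, 0.096     ]), array([ 0.40881155, -0.07941767,  0.096     ])] [ 0.42223116 -0.00687922  0.096     ] 0.14753863730741912
sill outer [array([0.57819177, 0.04063926, 0.084     ]), array([ 0.54711212, -0.10910151,  0.084     ])] [ 0.56265194 -0.03423112  0.084     ] 0.1529321511720365
```

```bash
cat >> h.py <<'E'
def go(x,y,z,yawx=None):
    """tool-frame mm delta now -> world target; yawx=desired angle (deg) of tool x axis in world"""
    s=arm.state();R=s["eef_rot"];d=R.T@(np.array([x,y,z])-s["eef_pos"])*1000
    a=np.degrees(np.arctan2(R[1,0],R[0,0]))
    print("shift",d.round(1),"turn",None if yawx is None else round(-((yawx-a+180)%360-180),2),"pos",s["eef_pos"].round(4),"yawx",round(a,2),"z",R[:,2].round(3),"F",s["ft_force"].round(1),"gap",round(s["finger_gap"],3),"t",round(s["time_s"],2))
E
python3 -c "
from h import *
go(.455,-.01,.26,79)"
```

```text
shift [-369.4  417.8  -54.6] turn -13.62 pos [0.2291 0.4999 0.2052] yawx 65.38 z [-0. -0. -1.] F [-0.1  0.8  0.8] gap 1.002 t 0.25
```

Call:
play_rows(plan=[[[-26,29,-4],0,100],[[-26,29,-4],0,100],[[-26,29,-4],0,100],[[-26,29,-4],0,100],[[-26,29,-4],0,100],[[-26,29,-4],0,100],[[-26,29,-4],0,100],[[-26,29,-4],0,100],[[-26,29,-4],0,100],[[-26,29,-4],0,100],[[-26,29,-4],0,100],[[-26,29,-4],0,100]])

```text
time_s: 1.25
eef_pos: [0.4184, 0.0567, 0.2539]
eef_rot: [[0.407, 0.913, -0.0], [0.913, -0.407, -0.003], [-0.002, 0.001, -1.0]]
ft_force: [0.5, 0.4, 0.5]
finger_gap: 0.999
```

```bash
python3 -c "
from h import *
go(.455,-.01,.26,79)"
```

```text
shift [-46.1  60.6  -6. ] turn -13.01 pos [0.4184 0.0567 0.2539] yawx 65.99 z [-0.    -0.003 -1.   ] F [0.5 0.4 0.5] gap 0.999 t 1.25
```

Call:
play_rows(plan=[[[-23,30,-3],0,100],[[-22,29,-3],0,100],[[0,0,0],-6.5,100],[[0,0,0],-6.5,100],[[0,0,0],0,100],[[0,0,0],0,100]])

```text
time_s: 1.75
eef_pos: [0.4568, -0.02, 0.2608]
eef_rot: [[0.195, 0.981, 0.001], [0.981, -0.195, -0.003], [-0.003, 0.002, -1.0]]
ft_force: [0.1, 0.2, -1.0]
finger_gap: 0.999
```

```bash
python3 -c "
from h import *
go(.455,-.01,.26,79)
C=cam('wrist');cv2.imwrite('pics/w1.png',C[0][:,:,::-1]);np.savez('w1.npz',c=C[0],K=C[1],R=C[2],p=C[3])"
```

```text
shift [ 9.5 -3.7  0.8] turn -0.25 pos [ 0.4568 -0.02    0.2608] yawx 78.75 z [ 0.001 -0.003 -1.   ] F [ 0.1  0.2 -1. ] gap 0.999 t 1.75
```

View pics/w1.png

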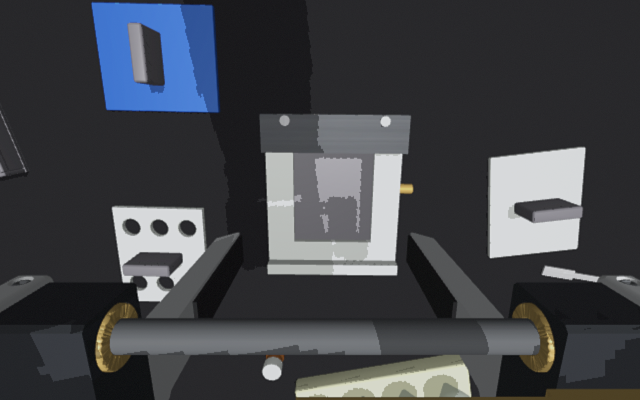

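The wrist view shows the tank: lip from (260,115) to (410,152), sill rows 262 to 274. The solid plate is at right (535,205), the holed plate at left (160,250). Next, subpixel edges.

Run:
```python
import cv2
im=cv2.imread("pics/w1.png");cv2.imwrite("pics/w1c.png",cv2.resize(im[105:285,250:420],None,fx=3.3,fy=3.3,interpolation=cv2.INTER_NEAREST))
im=cv2.imread("pics/w1.png");cv2.imwrite("pics/w1p.png",cv2.resize(im[135:270,475:600],None,fx=4,fy=4,interpolation=cv2.INTER_NEAREST))
```

```text
(no output)
```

View pics/w1c.png

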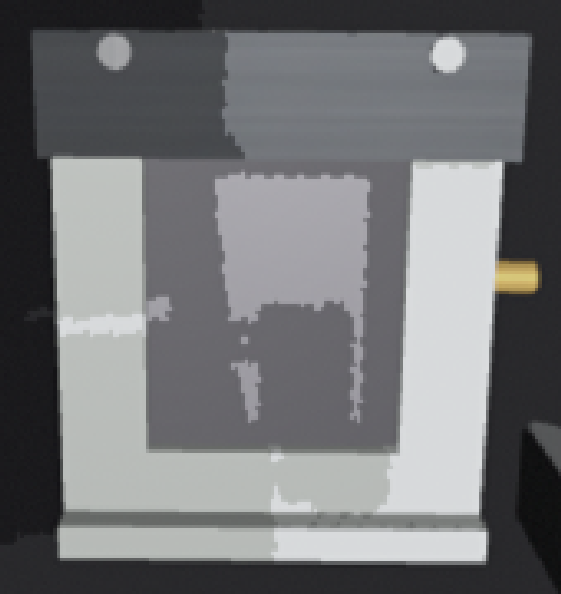

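View pics/w1p.png

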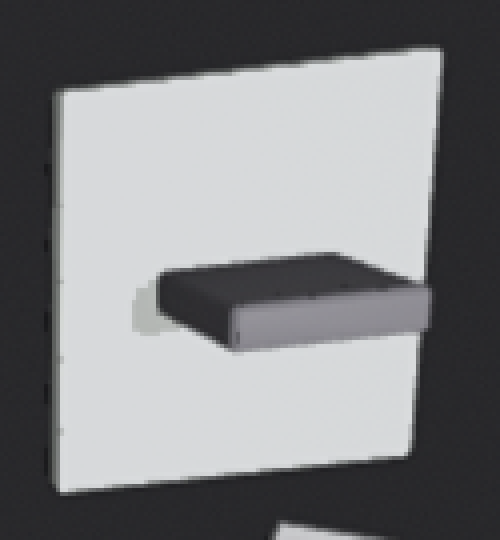

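```bash
cat > m.py <<'E'
from h import *
w=np.load('w1.npz');W=(w['c'],w['K'],w['R'],w['p']);T=cam("top")
def L(n,t,u,z):
    X,e=tri(T,t,W,u);a=onz(T,t,z);b=onz(W,u,z)
    print(n,"tri",X.round(4),"gap",round(e,4),"top@z",a[:2].round(4),"wrist@z",b[:2].round(4));return X,a,b
print('tank')
l=L("lip+y",(290.75,185.5),(408.2,153.5),.096);r=L("lip-y",(360,196.25),(261.2,152.3),.096)
sl=L("sill+y",(301.3,121),(397.7,275.3),.084);sr=L("sill-y",(370.7,133),(267.3,273.8),.084)
ol=L("open+y",(302.5,141.2),(370.6,242.0),.07);orr=L("open-y",(342.7,147.7),(294.5,241.1),.07)
for k,n in((1,'top'),(2,'wrist')):
    a=(l[k]+r[k])/2;b=(sl[k]+sr[k])/2;d=b-a
    yl=l[k]-r[k];ys=sl[k]-sr[k];yo=ol[k]-orr[k]
    ux=d[:2]/np.linalg.norm(d[:2])
    print(n,'len',np.linalg.norm(d[:2]).round(4),'yaw',np.degrees(np.arctan2(d[1],d[0])).round(2),[np.degrees(np.arctan2(-y[0],y[1])).round(2) for y in(yl,ys,yo)],[np.linalg.norm(y).round(4) for y in (yl,ys,yo)],'centre from lip',(a[:2]+.052*ux).round(4),'sill',(b[:2]-.09*ux).round(4),'open',((ol[k]+orr[k])/2)[:2]-.055*ux)
print('plate')
qt=[(193.2,112.5),(242.8,115.3),(238.4,173.4),(188.1,170.5)]
# order: +x+y, +x-y, -x-y, -x+y
qw=[(577.4,248.7),(490.4,257.7),(490.2,157.2),(585.2,146.7)]
X=[L(str(i),a,b,.008) for i,(a,b) in enumerate(zip(qt,qw))]
for k in(0,1,2):
    P=[x[k] for x in X];d=P[0]+P[1]-P[2]-P[3];e=P[0]+P[3]-P[1]-P[2]
    print(np.mean(P,0).round(4),'yaw',np.degrees(np.arctan2(d[1],d[0])).round(2),np.degrees(np.arctan2(-e[0],e[1])).round(2),np.linalg.norm(d)/2,np.linalg.norm(e)/2)
print('rib')
R=[L("r",a,b,.053) for a,b in zip([(198.75,135),(225,136.3),(223.8,142.5),(199.3,141)],[(582.3,216.8),(533,222.3),(532.8,212.3),(582.5,206.8)])]
for k in(0,1,2):
    P=[x[k] for x in R];e=P[0]+P[3]-P[1]-P[2];print(np.mean(P,0).round(4),np.degrees(np.arctan2(-e[0],e[1])).round(2),np.linalg.norm(e)/2)
E
python3 m.py
```

```text
tank
lip+y tri [0.4327 0.0635 0.1227] gap 0.0016 top@z [0.4357 0.0657] wrist@z [0.4378 0.0692]
lip-y tri [ 0.4091 -0.0799  0.0859] gap 0.0018 top@z [ 0.4088 -0.0794] wrist@z [ 0.4074 -0.0775]
sill+y tri [0.5788 0.0413 0.0819] gap 0.0003 top@z [0.5782 0.0411] wrist@z [0.5776 0.0412]
sill-y tri [ 0.5486 -0.1088  0.0789] gap 0.0004 top@z [ 0.5471 -0.1085] wrist@z [ 0.5464 -0.1072]
open+y tri [0.5402 0.0296 0.059 ] gap 0.0221 top@z [0.5367 0.0401] wrist@z [0.5364 0.0178]
open-y tri [ 0.497  -0.0507  0.1441] gap 0.0173 top@z [ 0.5196 -0.0475] wrist@z [ 0.518  -0.0698]
top len 0.143 yaw -10.81 [np.float64(-10.48), np.float64(-11.74), np.float64(-11.02)] [np.float64(0.1475), np.float64(0.1527), np.float64(0.0892)] centre from lip [ 0.4733 -0.0166] sill [ 0.4743 -0.0168] open [0.47410121 0.00659968]
wrist len 0.1423 yaw -11.71 [np.float64(-11.69), np.float64(-11.87), np.float64(-11.89)] [np.float64(0.1499), np.float64(0.1517), np.float64(0.0895)] centre from lip [ 0.4736 -0.0147] sill [ 0.4738 -0.0147] open [ 0.47334301 -0.01480158]
plate
0 tri [0.6276 0.2992 0.0081] gap 0.001 top@z [0.6281 
[... 325 characters left out ...]
 -4.23 0.13922580750087818 0.11638057932835838
[0.5539 0.2459 0.008 ] yaw -4.49 -4.98 0.1385506940762142 0.11730946716130587
[0.5523 0.2453 0.008 ] yaw -4.09 -4.74 0.14046463201363796 0.11914300803883783
rib
r tri [0.5609 0.2729 0.0538] gap 0.0011 top@z [0.5617 0.273 ] wrist@z [0.5608 0.2737]
r tri [0.5558 0.2138 0.0554] gap 0.0012 top@z [0.557  0.2141] wrist@z [0.5564 0.2154]
r tri [0.5438 0.2169 0.0512] gap 0.0011 top@z [0.5429 0.2168] wrist@z [0.5436 0.2157]
r tri [0.5464 0.2704 0.0577] gap 0.0006 top@z [0.5479 0.2717] wrist@z [0.5481 0.274 ]
[0.5518 0.2435 0.0545] -3.91 0.056513468442369874
[0.5523 0.2439 0.053 ] -4.88 0.057106185916888194
[0.5522 0.2447 0.053 ] -4.41 0.05846082942220836
```

```bash
python3 -c "
from h import *
go(.553,.245,.10,85.5); print(arm.state()['joint_positions'].round(1))"
```

```text
shift [278.8  42.7 160.1] turn -6.72 pos [ 0.4567 -0.0196  0.2609] yawx 78.78 z [ 0.001 -0.003 -1.   ] F [0.7 0.3 0. ] gap 1.0 t 1.85
[ -6.9   2.8  96.6  -0.2  80.5 -85.7]
```

Call:
play_rows(plan=[[[34,5,10],0,100],[[35,5,14],0,100],[[35,5,14],0,100],[[35,5,14],0,100],[[35,5,14],0,100],[[35,5,14],0,100],[[35,5,14],0,100],[[35,5,14],-3.3,100],[[0,0,0],-3.4,100],[[0,0,0],0,100],[[0,0,0],0,100]])

```text
time_s: 2.77
eef_pos: [0.553, 0.264, 0.1468]
eef_rot: [[0.099, 0.995, 0.004], [0.995, -0.099, -0.005], [-0.005, 0.005, -1.0]]
ft_force: [0.6, -0.2, -0.4]
finger_gap: 0.998
```

```bash
python3 -c "
from h import *
go(.553,.245,.10,85.5)
C=cam('wrist');cv2.imwrite('pics/w2.png',C[0][:,:,::-1]);np.savez('w2.npz',c=C[0],K=C[1],R=C[2],p=C[3])"
```

```text
shift [-18.7   1.7  46.9] turn -1.18 pos [0.553  0.264  0.1468] yawx 84.32 z [ 0.004 -0.005 -1.   ] F [ 0.6 -0.2 -0.4] gap 0.998 t 2.77
```

View pics/w2.png

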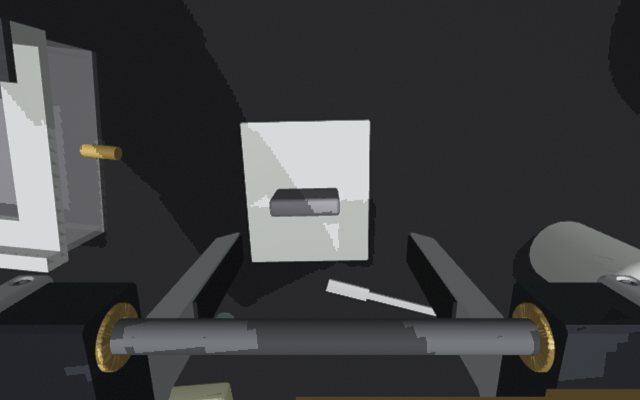

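Run:
```python
from h import *
w=np.load('w2.npz');W=(w['c'],w['K'],w['R'],w['p'])
im=cv2.imread("pics/w2.png");cv2.imwrite("pics/w2c.png",cv2.resize(im[110:275,230:385],None,fx=3.5,fy=3.5,interpolation=cv2.INTER_NEAREST))
q=whitequad(W[0],225,105,165,170,100);print(q.round(1))
P=np.array([onz(W,u,.008) for u in q]);print(P.round(4),P.mean(0))
w1=np.load('w1.npz');W1=(w1['c'],w1['K'],w1['R'],w1['p'])
for u in [(577.4,248.7),(490.4,257.7),(490.2,157.2),(585.2,146.7)]:
    j=np.argmin([np.linalg.norm(p-onz(W1,u,.008)) for p in P]);print(tri(W1,u,W,q[j]))
```

```text
[[369.8 119.4]
 [366.6 259.2]
 [251.9 261.4]
 [240.1 122.5]]
[[0.4875 0.3109 0.008 ]
 [0.6261 0.2986 0.008 ]
 [0.6171 0.1811 0.008 ]
 [0.4783 0.1918 0.008 ]] [0.55226188 0.24559102 0.008     ]
(array([0.62594762, 0.29847629, 0.00934151]), np.float64(0.0008137833078473896))
(array([0.61723422, 0.1810955 , 0.00817392]), np.float64(0.0003294547652772512))
(array([0.47796638, 0.19145623, 0.00627837]), np.float64(0.0007821155791549766))
(array([0.48756079, 0.31103472, 0.00652905]), np.float64(0.0001293387157463228))
```

View pics/w2c.png

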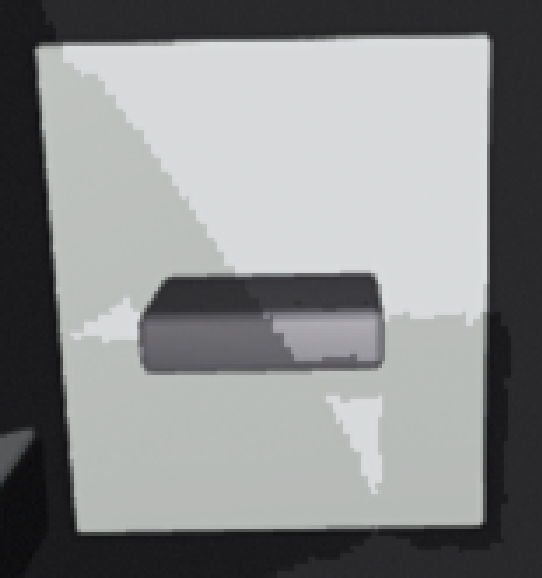

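The view shows the solid plate, quad (240,122) to (367,259), with the rib between the fingers. It is centred at (0.552, 0.2455) with its top at about 8 mm and no holes. Aligning and descending.

Call:
play_rows(plan=[[[-9,0.5,10],-1.1,100],[[-9,0.5,25],0,100],[[0,0,12],0,100],[[0,0,0],0,100]])

```text
time_s: 3.15
eef_pos: [0.5534, 0.2433, 0.1033]
eef_rot: [[0.091, 0.996, 0.011], [0.996, -0.091, -0.003], [-0.002, 0.011, -1.0]]
ft_force: [-0.6, -0.3, -0.3]
finger_gap: 1.003
```

```bash
python3 -c "
from h import *
go(.5522,.2455,.024,85.4)"
```

```text
shift [ 2.2 -2.3 79.3] turn -0.61 pos [0.5534 0.2433 0.1033] yawx 84.79 z [ 0.011 -0.003 -1.   ] F [-0.6 -0.3 -0.3] gap 1.003 t 3.15
```

Call:
play_rows(plan=[[[1,-1,13],-0.6,100],[[1,-1,13],0,100],[[0,0,13],0,100],[[0,0,13],0,100],[[0,0,13],0,100],[[0,0,10],0,100],[[0,0,0],0,100]])

```text
time_s: 3.73
eef_pos: [0.5546, 0.2458, 0.0287]
eef_rot: [[0.089, 0.996, 0.017], [0.996, -0.089, -0.001], [0.001, 0.017, -1.0]]
ft_force: [-0.5, -0.8, -0.4]
finger_gap: 1.002
```

```bash
python3 -c "
from h import *
go(.5522,.2455,.024,85.4)"
```

```text
shift [-0.5 -2.4  4.7] turn -0.52 pos [0.5546 0.2458 0.0287] yawx 84.88 z [ 0.017 -0.001 -1.   ] F [-0.5 -0.8 -0.4] gap 1.002 t 3.73
```

Call:
play_rows(plan=[[[-0.5,-2.4,3],-0.5,100],[[0,0,2],0,100],[[0,0,0],0,100]])

```text
time_s: 3.98
eef_pos: [0.5525, 0.2458, 0.024]
eef_rot: [[0.08, 0.997, 0.018], [0.997, -0.08, -0.0], [0.001, 0.018, -1.0]]
ft_force: [1.2, -0.0, 0.9]
finger_gap: 0.998
```

```bash
python3 -c "
from h import *
go(.5522,.2455,.024,85.4)"
```

```text
shift [-0.3 -0.2  0. ] turn -0.0 pos [0.5525 0.2458 0.024 ] yawx 85.4 z [ 0.018 -0.    -1.   ] F [ 1.2 -0.   0.9] gap 0.998 t 3.98
```

Call:
play_rows(plan=[[[0,0,0],0,40],[[0,0,0],0,40],[[0,0,0],0,40],[[0,0,0],0,40],[[0,0,0],0,40],[[0,0,0],0,40],[[0,0,0],0,40],[[0,0,0],0,40]], grip_force=10)

```text
time_s: 4.65
eef_pos: [0.5534, 0.2462, 0.0262]
eef_rot: [[0.08, 0.997, 0.021], [0.997, -0.081, 0.001], [0.003, 0.021, -1.0]]
ft_force: [-0.6, -0.3, 0.5]
finger_gap: 0.636
```

```bash
python3 -c "
from h import *
go(.5522,.2455,.024,85.4)"
```

```text
shift [-0.8 -1.2  2.2] turn -0.02 pos [0.5534 0.2462 0.0262] yawx 85.38 z [ 0.021  0.001 -1.   ] F [-0.6 -0.3  0.5] gap 0.636 t 4.65
```

Call:
play_rows(plan=[[[0,0,-6],0,40],[[0,0,-12],0,40],[[0,0,-16],0,40],[[0,0,-16],0,40],[[0,0,-16],0,40],[[0,0,-16],0,40],[[0,0,-16],0,40],[[0,0,-16],0,40],[[0,0,-10],0,40],[[0,0,0],0,40]])

```text
time_s: 5.48
eef_pos: [0.5499, 0.2458, 0.1632]
eef_rot: [[0.08, 0.997, 0.022], [0.997, -0.081, 0.001], [0.003, 0.021, -1.0]]
ft_force: [0.1, -0.5, -1.8]
finger_gap: 0.635
```

```bash
python3 -c "
from h import *
go(.4955,-.020,.145,78.3)
C=cam('scene');cv2.imwrite('pics/s3.png',C[0][:,:,::-1])"
```

```text
shift [-269.4  -33.2   16.7] turn 7.08 pos [0.5499 0.2458 0.1632] yawx 85.38 z [ 0.022  0.001 -1.   ] F [ 0.1 -0.5 -1.8] gap 0.635 t 5.48
```

View pics/s3.png

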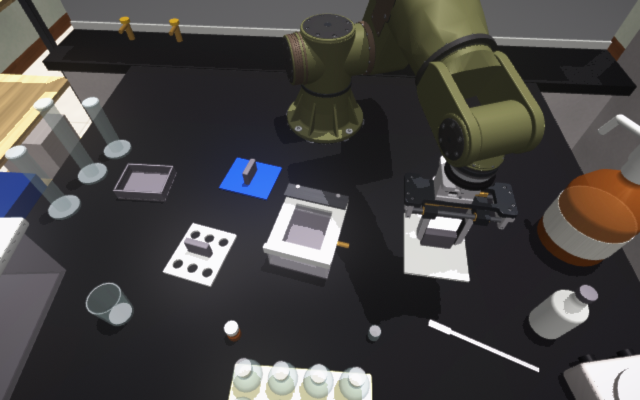

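The plate is lifted, hanging level at scene (436,245). Carrying it to the tank.

Call:
play_rows(plan=[[[-12,-2,0],0,40],[[-22,-3,0],0,40],[[-24,-3,0],0,40],[[-24,-3,0],0,40],[[-24,-3,0],0,40],[[-24,-3,0],0,40],[[-24,-3,0],0,40],[[-24,-3,0],0,40],[[-22,-3,0],0,40],[[-12,-2,0],3.5,40],[[0,0,0],3.5,40],[[0,0,0],0,40]])

```text
time_s: 6.53
eef_pos: [0.492, 0.0195, 0.1484]
eef_rot: [[0.206, 0.979, 0.001], [0.979, -0.206, -0.002], [-0.002, 0.001, -1.0]]
ft_force: [0.7, 0.7, -0.6]
finger_gap: 0.639
```

```bash
python3 -c "
from h import *
go(.4955,-.020,.145,78.3)"
```

```text
shift [-38.   11.5   3.5] turn -0.18 pos [0.492  0.0195 0.1484] yawx 78.12 z [ 0.001 -0.002 -1.   ] F [ 0.7  0.7 -0.6] gap 0.639 t 6.53
```

Call:
play_rows(plan=[[[-10,3,0],0,40],[[-14,4,0],0,40],[[-12,4,0],0,40],[[-2,1,0],0,40],[[0,0,0],0,40]])

```text
time_s: 6.95
eef_pos: [0.494, -0.0237, 0.1457]
eef_rot: [[0.196, 0.981, -0.004], [0.981, -0.196, -0.002], [-0.003, -0.003, -1.0]]
ft_force: [0.8, 0.2, -1.6]
finger_gap: 0.638
```

```bash
python3 -c "
from h import *
go(.4955,-.020,.145,78.3)
for n in ('wrist','scene'):
  C=cam(n);cv2.imwrite('pics/%s4.png'%n,C[0][:,:,::-1]);np.savez(n+'4.npz',c=C[0],K=C[1],R=C[2],p=C[3])
s=cv2.imread('pics/scene4.png')[120:300,200:420];cv2.imwrite('pics/s4c.png',cv2.resize(s,None,fx=3,fy=3))"
```

```text
shift [3.9 0.8 0.7] turn 0.41 pos [ 0.494  -0.0237  0.1457] yawx 78.71 z [-0.004 -0.002 -1.   ] F [ 0.8  0.2 -1.6] gap 0.638 t 6.95
```

View pics/wrist4.png

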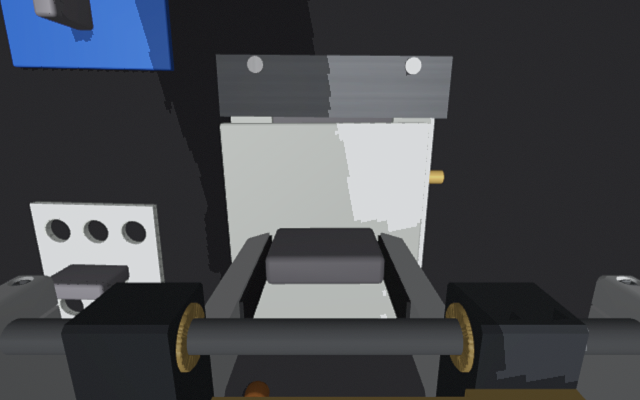

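View pics/s4c.png

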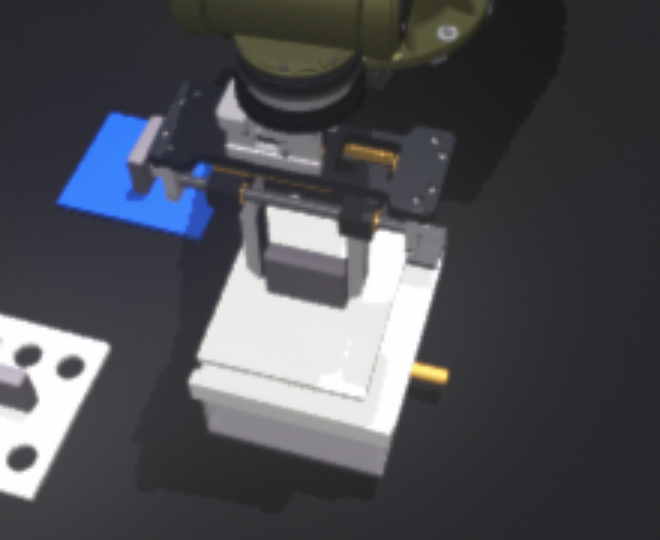

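Run:
```python
from h import *
im=cv2.imread("pics/wrist4.png");cv2.imwrite("pics/w4c.png",np.vstack([cv2.resize(im[105:140,205:305],None,fx=7,fy=7,interpolation=cv2.INTER_NEAREST),cv2.resize(im[105:140,365:465],None,fx=7,fy=7,interpolation=cv2.INTER_NEAREST)]))
```

```text
(no output)
```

View pics/w4c.png

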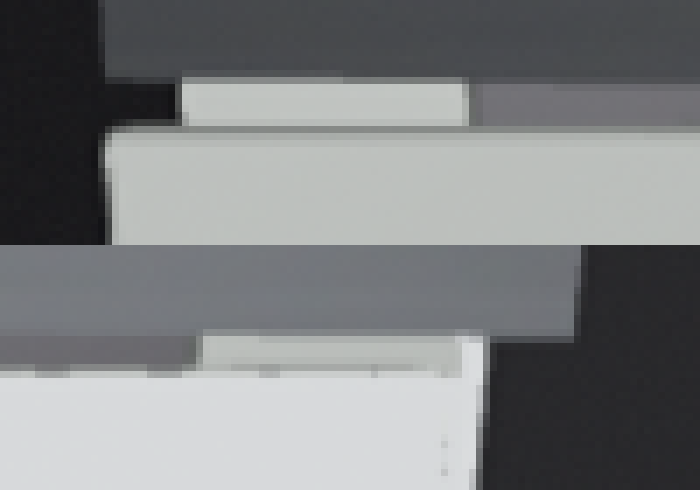

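Run:
```python
from h import *
w=np.load('wrist4.npz');W=(w['c'],w['K'],w['R'],w['p'])
f=lambda u,v:np.array([u-.5,v-.5])
for n,a,b,zs in(("lip",f(220,116.4),f(447.4,118.3),(.094,.096,.098)),("plate",f(219.7,123.3),f(434.2,123.3),(.124,.128,.132))):
    for z in zs:
        A,B=onz(W,a,z),onz(W,b,z);d=B-A;m=(A+B)/2
        ux=np.array([.9792,-.2028]);uy=np.array([.2028,.9792]);r=m[:2]-[.474,-.0155]
        print(n,z,np.linalg.norm(d).round(4),m[:2].round(4),'tank xy',(r@ux).round(4),(r@uy).round(4),'yaw',np.degrees(np.arctan2(-d[0],d[1])).round(2))
```

```text
lip 0.094 0.1517 [ 0.4227 -0.0046] tank xy -0.0525 0.0003 yaw -11.76
lip 0.096 0.1504 [ 0.4226 -0.0046] tank xy -0.0525 0.0002 yaw -11.76
lip 0.098 0.149 [ 0.4226 -0.0047] tank xy -0.0525 0.0002 yaw -11.76
plate 0.124 0.125 [ 0.4249 -0.0097] tank xy -0.0493 -0.0043 yaw -11.29
plate 0.128 0.1226 [ 0.4248 -0.0097] tank xy -0.0494 -0.0043 yaw -11.29
plate 0.132 0.1201 [ 0.4247 -0.0097] tank xy -0.0495 -0.0043 yaw -11.29
```

Lip and plate edges at rows 117 and 123 put the plate 4.3 mm off toward -y and 0.5 deg off in yaw, with its -x edge 3 mm clear of the lip. Correcting these, then lowering the far edge onto the sill so the near end tilts down.

Call:
play_rows(plan=[[[2.2,1,3],0.5,40],[[2.2,1,6],0,40],[[0,0,8],0,40],[[0,0,6],0,40],[[0,0,0],0,40]])

```text
time_s: 7.47
eef_pos: [0.4967, -0.0166, 0.12]
eef_rot: [[0.202, 0.979, -0.004], [0.979, -0.202, -0.002], [-0.003, -0.004, -1.0]]
ft_force: [0.1, -0.6, -1.7]
finger_gap: 0.636
```

```bash
python3 -c "
from h import *
go(.4735+.9792*.022,-.0155-.2028*.022,.105,78.25)"
```

```text
shift [-3.6 -0.9 15. ] turn 0.12 pos [ 0.4967 -0.0166  0.12  ] yawx 78.37 z [-0.004 -0.002 -1.   ] F [ 0.1 -0.6 -1.7] gap 0.636 t 7.47
```

Call:
play_rows(plan=[[[-3,0,2],0,40],[[0,0,4],0,40],[[0,0,3],0,40],[[0,0,0],0,40]])

```text
time_s: 7.8
eef_pos: [0.4958, -0.0195, 0.1097]
eef_rot: [[0.201, 0.98, -0.005], [0.98, -0.201, -0.002], [-0.002, -0.004, -1.0]]
ft_force: [-0.5, -0.1, -0.4]
finger_gap: 0.64
```

```bash
python3 -c "
from h import *
go(.4735+.9792*.022,-.0155-.2028*.022,.105,78.25)"
```

```text
shift [-0.6 -0.7  4.7] turn 0.17 pos [ 0.4958 -0.0195  0.1097] yawx 78.42 z [-0.005 -0.002 -1.   ] F [-0.5 -0.1 -0.4] gap 0.64 t 7.8
```

Call:
play_rows(plan=[[[-0.5,0,2],0.2,40],[[0,0,2],0,40],[[0,0,1.5],0,40],[[0,0,0],0,40]])

```text
time_s: 8.13
eef_pos: [0.4959, -0.0201, 0.1045]
eef_rot: [[0.205, 0.979, -0.004], [0.979, -0.205, -0.001], [-0.002, -0.004, -1.0]]
ft_force: [-1.0, 0.8, 0.1]
finger_gap: 0.641
```

```bash
python3 -c "
from h import *
go(.4735+.9792*.022,-.0155-.2028*.022,.105,78.25)
for n in ('wrist','scene'):
  C=cam(n);cv2.imwrite('pics/%s5.png'%n,C[0][:,:,::-1]);np.savez(n+'5.npz',c=C[0],K=C[1],R=C[2],p=C[3])
s=cv2.imread('pics/scene5.png')[120:300,200:420];cv2.imwrite('pics/s5c.png',cv2.resize(s,None,fx=3,fy=3))"
```

```text
shift [-0.1 -0.8 -0.5] turn -0.07 pos [ 0.4959 -0.0201  0.1045] yawx 78.18 z [-0.004 -0.001 -1.   ] F [-1.   0.8  0.1] gap 0.641 t 8.13
```

View pics/wrist5.png

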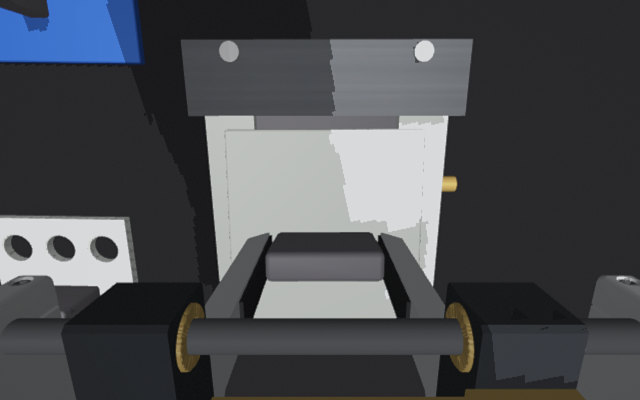

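View pics/s5c.png

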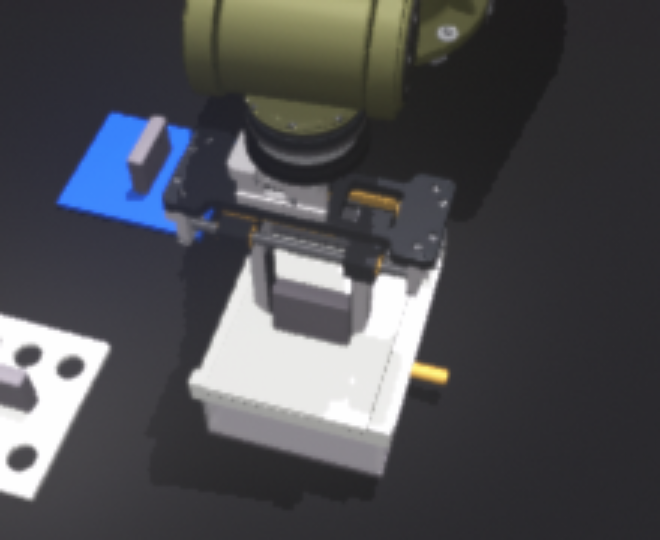

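Run:
```python
from h import *
im=cv2.imread("pics/wrist5.png");cv2.imwrite("pics/w5c.png",np.vstack([cv2.resize(im[105:145,180:280],None,fx=7,fy=7,interpolation=cv2.INTER_NEAREST),cv2.resize(im[105:145,375:475],None,fx=7,fy=7,interpolation=cv2.INTER_NEAREST)]))
```

```text
(no output)
```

View pics/w5c.png

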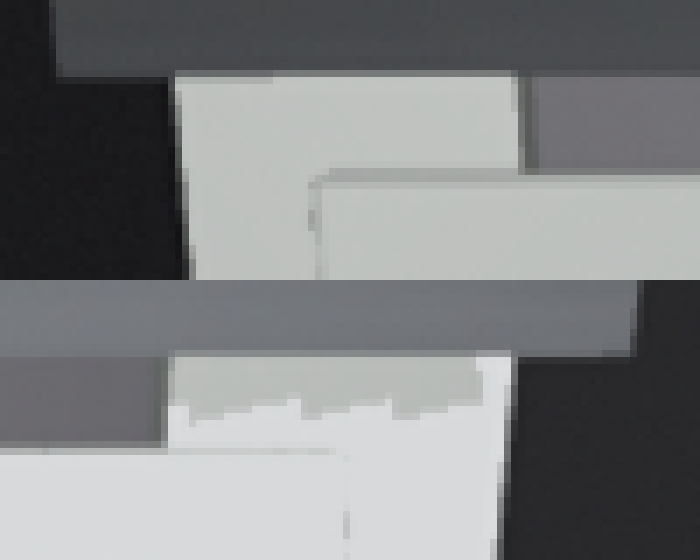

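```bash
cat > q.py <<'E'
from h import *
def rep(file,items):
    w=np.load(file);W=(w['c'],w['K'],w['R'],w['p'])
    for n,a,b,zs in items:
        for z in zs:
            A,B=onz(W,np.array(a)-.5,z),onz(W,np.array(b)-.5,z);d=B-A;m=(A+B)/2
            ux=np.array([.9792,-.2028]);uy=np.array([.2028,.9792]);r=m[:2]-[.4735,-.0155]
            print(n,z,'w',np.linalg.norm(d).round(4),'tank xy',(r@ux).round(4),(r@uy).round(4),'yaw',np.degrees(np.arctan2(-d[0],d[1])).round(2))
E
python3 - <<'E'
from q import *
rep('wrist5.npz',[('lip',(188.3,115.6),(465.6,115.7),(.094,.096,.098)),('plate',(224.6,129.6),(424.1,129.4),(.074,.078,.082,.086))])
E
```

```text
lip 0.094 w 0.1517 tank xy -0.052 0.0003 yaw -11.84
lip 0.096 w 0.1501 tank xy -0.052 0.0003 yaw -11.84
lip 0.098 w 0.1486 tank xy -0.052 0.0003 yaw -11.84
plate 0.074 w 0.1219 tank xy -0.0438 -0.0012 yaw -11.76
plate 0.078 w 0.1196 tank xy -0.044 -0.0012 yaw -11.76
plate 0.082 w 0.1173 tank xy -0.0441 -0.0011 yaw -11.76
plate 0.086 w 0.1149 tank xy -0.0443 -0.0011 yaw -11.76
```

The near edge sits at tank x = -44, top at about 78 mm, below the 90 mm lip underside, so the plate is tilted about 5 deg. Sliding it under the lip.

Call:
play_rows(plan=[[[0.5,-3,-1],0,40],[[0.5,-4,0],0,40],[[0,-4,0],0,40],[[0,-3,0],0,40],[[0,0,0],0,40]])

```text
time_s: 8.65
eef_pos: [0.481, -0.016, 0.1054]
eef_rot: [[0.205, 0.979, -0.004], [0.979, -0.205, -0.002], [-0.003, -0.004, -1.0]]
ft_force: [0.4, -0.7, -1.0]
finger_gap: 0.637
```

```bash
python3 -c "
from h import *
go(.4735,-.0155,.105,78.25)
for n in ('wrist',):
  C=cam(n);cv2.imwrite('pics/%s6.png'%n,C[0][:,:,::-1]);np.savez(n+'6.npz',c=C[0],K=C[1],R=C[2],p=C[3])"
```

```text
shift [-1.1 -7.4  0.4] turn -0.07 pos [ 0.481  -0.016   0.1054] yawx 78.18 z [-0.004 -0.002 -1.   ] F [ 0.4 -0.7 -1. ] gap 0.637 t 8.65
```

View pics/wrist6.png

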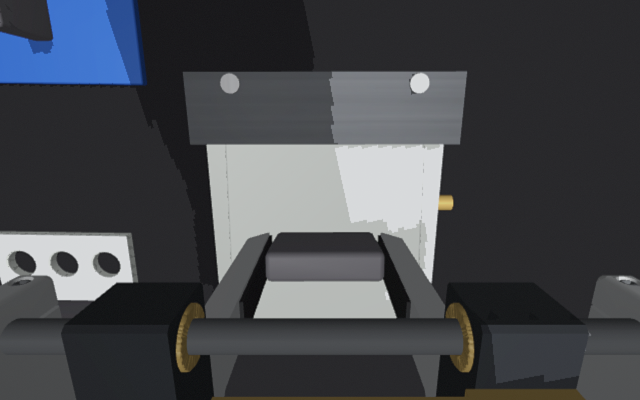

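The plate edge is now hidden under the lip (row 144), hooked. Sliding the remaining 7 mm.

Call:
play_rows(plan=[[[-1,-3,0],0,40],[[0,-4,0],0,40],[[0,0,0],0,40]])

```text
time_s: 8.95
eef_pos: [0.4736, -0.0156, 0.1055]
eef_rot: [[0.205, 0.979, -0.004], [0.979, -0.205, -0.002], [-0.003, -0.003, -1.0]]
ft_force: [0.1, -0.3, -0.8]
finger_gap: 0.638
```

```bash
python3 -c "
from h import *
go(.4735,-.0155,.097,78.25)
for n in ('scene',):
  C=cam(n);cv2.imwrite('pics/%s7.png'%n,C[0][:,:,::-1])
s=cv2.imread('pics/scene7.png')[120:300,200:420];cv2.imwrite('pics/s7c.png',cv2.resize(s,None,fx=3,fy=3))"
```

```text
shift [ 0.1 -0.   8.5] turn -0.07 pos [ 0.4736 -0.0156  0.1055] yawx 78.18 z [-0.004 -0.002 -1.   ] F [ 0.1 -0.3 -0.8] gap 0.638 t 8.95
```

View pics/s7c.png

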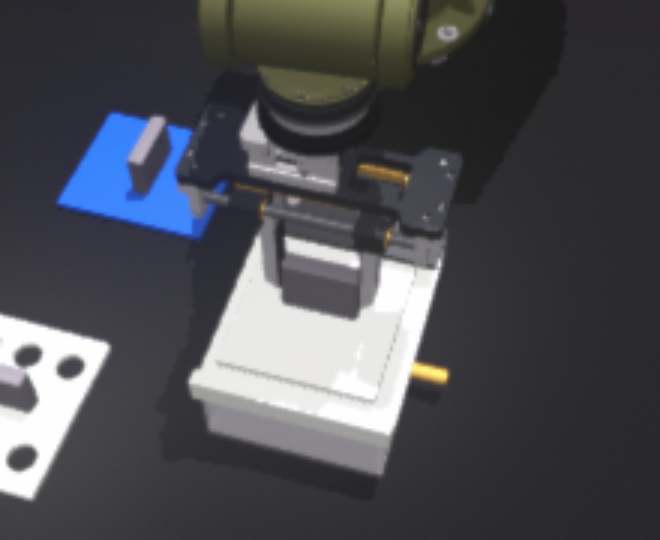

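The far edge (crop row ~365 to 400) now lies inside the sill. Lowering it level.

Call:
play_rows(plan=[[[0,0,2],0,40],[[0,0,3],0,40],[[0,0,2],0,40],[[0,0,1],0,40],[[0,0,0],0,40]])

```text
time_s: 9.42
eef_pos: [0.475, -0.0159, 0.0975]
eef_rot: [[0.205, 0.979, -0.0], [0.979, -0.205, -0.002], [-0.002, -0.0, -1.0]]
ft_force: [-0.5, -0.5, 1.0]
finger_gap: 0.638
```

```bash
python3 -c "
from h import *
go(.4735,-.0155,.096,78.25)
for n in ('wrist','scene'):
  C=cam(n);cv2.imwrite('pics/%s8.png'%n,C[0][:,:,::-1]);np.savez(n+'8.npz',c=C[0],K=C[1],R=C[2],p=C[3])
s=cv2.imread('pics/scene8.png')[150:300,230:410];w=cv2.imread('pics/wrist8.png')
cv2.imwrite('pics/s8c.png',cv2.resize(s,None,fx=4,fy=4))"
```

```text
shift [ 0.1 -1.6  1.5] turn -0.09 pos [ 0.475  -0.0159  0.0975] yawx 78.16 z [-0.    -0.002 -1.   ] F [-0.5 -0.5  1. ] gap 0.638 t 9.42
```

View pics/s8c.png

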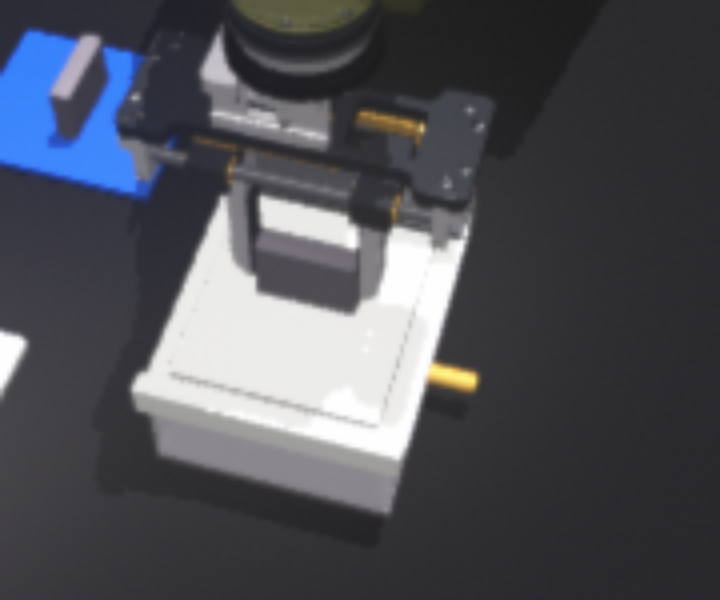

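View pics/wrist8.png

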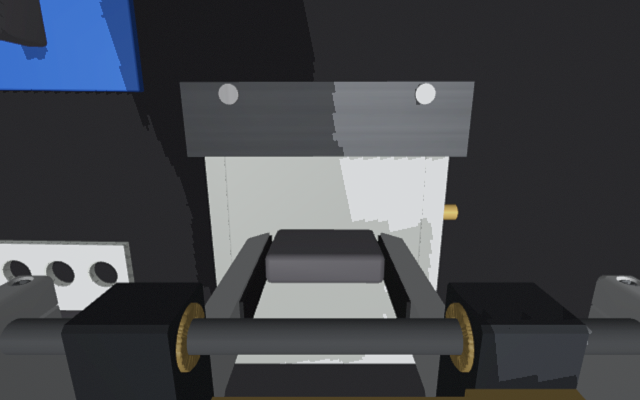

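Call:
play_rows(plan=[[[0,-1.5,1.5],0,40],[[0,0,1.5],0,40],[[0,0,1],0,40],[[0,0,0],0,40]])

```text
time_s: 9.85
eef_pos: [0.474, -0.0157, 0.0951]
eef_rot: [[0.205, 0.979, 0.002], [0.979, -0.205, -0.003], [-0.002, 0.002, -1.0]]
ft_force: [0.2, 0.4, -2.6]
finger_gap: 0.636
```

```bash
python3 -c "
from h import *
go(.4735,-.0155,.096,78.25)"
```

```text
shift [ 0.1 -0.5 -0.9] turn -0.08 pos [ 0.474  -0.0157  0.0951] yawx 78.17 z [ 0.002 -0.003 -1.   ] F [ 0.2  0.4 -2.6] gap 0.636 t 9.85
```

Call:
play_rows(plan=[[[0,0,1.5],0,40],[[0,0,1],0,40],[[0,0,0],0,40]])

```text
time_s: 10.1
eef_pos: [0.4745, -0.0158, 0.0941]
eef_rot: [[0.205, 0.979, 0.004], [0.979, -0.205, -0.003], [-0.002, 0.004, -1.0]]
ft_force: [-0.3, 0.3, -1.5]
finger_gap: 0.633
```

```bash
python3 -c "
from h import *
go(.4735,-.0155,.096,78.25)
for n in ('wrist','top','scene'):
  C=cam(n);cv2.imwrite('pics/%s9.png'%n,C[0][:,:,::-1]);np.savez(n+'9.npz',c=C[0],K=C[1],R=C[2],p=C[3])
s=cv2.imread('pics/scene9.png')[190:280,250:370]
cv2.imwrite('pics/s9c.png',cv2.resize(s,None,fx=6,fy=6))"
```

```text
shift [ 0.1 -1.  -1.9] turn -0.08 pos [ 0.4745 -0.0158  0.0941] yawx 78.17 z [ 0.004 -0.003 -1.   ] F [-0.3  0.3 -1.5] gap 0.633 t 10.1
```

View pics/s9c.png

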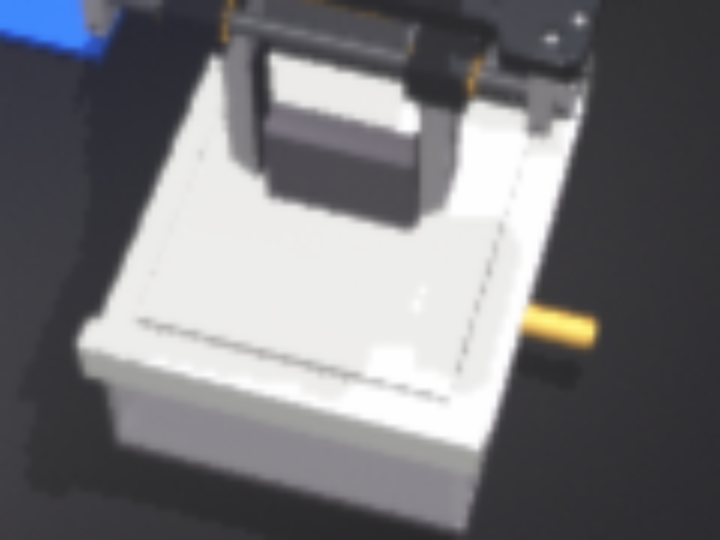

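Run:
```python
from q import *
rep('scene9.npz',[('plate+x',(273,243.3),(325,256.7),(.074,.078,.082))])
```

```text
plate+x 0.074 w 0.1192 tank xy 0.0708 0.0003 yaw -12.1
plate+x 0.078 w 0.1185 tank xy 0.073 0.0011 yaw -12.1
plate+x 0.082 w 0.1178 tank xy 0.0752 0.0019 yaw -12.1
```

Far edge at tank x of about +71 to 73 mm, square within 0.4 deg. Releasing.

Call:
play_rows(plan=[[[0,0,0],0,75],[[0,0,0],0,85],[[0,0,0],0,100],[[0,0,0],0,100],[[0,0,0],0,100],[[0,0,0],0,100]])

```text
time_s: 10.75
eef_pos: [0.4739, -0.0157, 0.093]
eef_rot: [[0.205, 0.979, 0.002], [0.979, -0.205, -0.003], [-0.002, 0.002, -1.0]]
ft_force: [-0.3, -1.0, 0.1]
finger_gap: 0.991
```

```bash
python3 -c "
from h import *
go(.4735,-.0155,.096,78.25)"
```

```text
shift [ 0.1 -0.4 -3. ] turn -0.07 pos [ 0.4739 -0.0157  0.093 ] yawx 78.18 z [ 0.002 -0.003 -1.   ] F [-0.3 -1.   0.1] gap 0.991 t 10.75
```

Going up 170 mm to look at it from above.

Call:
play_rows(plan=[[[0,0,-8],0,100],[[0,0,-14],0,100],[[0,0,-16],0,100],[[0,-3,-16],0,100],[[0,-3,-18],0,100],[[0,-3,-18],0,100],[[0,-3,-18],0,100],[[0,-3,-18],0,100],[[0,-3,-18],0,100],[[0,0,-14],0,100],[[0,0,0],0,100],[[0,0,0],0,100]])

```text
time_s: 11.75
eef_pos: [0.4539, -0.0112, 0.2642]
eef_rot: [[0.205, 0.979, 0.004], [0.979, -0.205, -0.003], [-0.002, 0.004, -1.0]]
ft_force: [0.4, 1.0, -0.4]
finger_gap: 1.003
```

```bash
python3 -c "
from h import *
go(.4735,-.0155,.27,78.25)
for n in ('wrist','scene'):
  C=cam(n);cv2.imwrite('pics/%s10.png'%n,C[0][:,:,::-1]);np.savez(n+'10.npz',c=C[0],K=C[1],R=C[2],p=C[3])
s=cv2.imread('pics/scene10.png')[180:280,250:370]
w=cv2.imread('pics/wrist10.png')[105:300,240:430]
cv2.imwrite('pics/s10c.png',cv2.resize(s,None,fx=6,fy=6,interpolation=cv2.INTER_NEAREST));cv2.imwrite('pics/w10c.png',cv2.resize(w,None,fx=3,fy=3,interpolation=cv2.INTER_NEAREST))"
```

```text
shift [-0.2 20.1 -5.7] turn -0.07 pos [ 0.4539 -0.0112  0.2642] yawx 78.18 z [ 0.004 -0.003 -1.   ] F [ 0.4  1.  -0.4] gap 1.003 t 11.75
```

View pics/s10c.png

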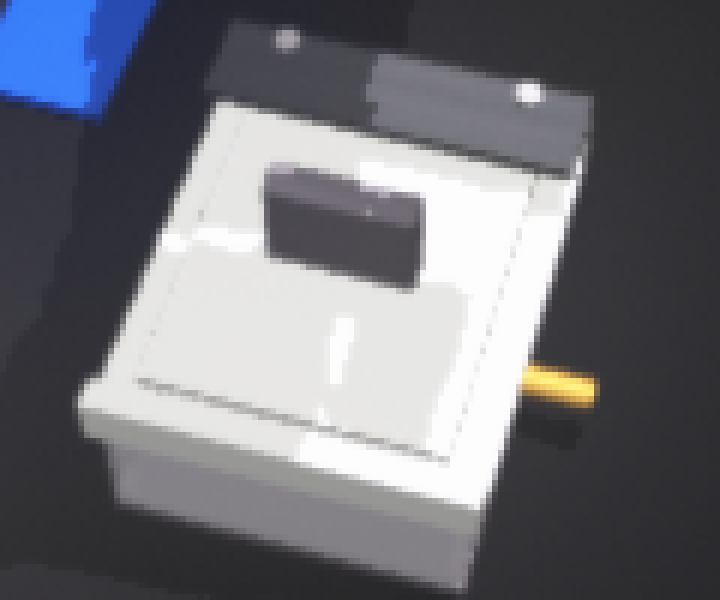

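View pics/w10c.png

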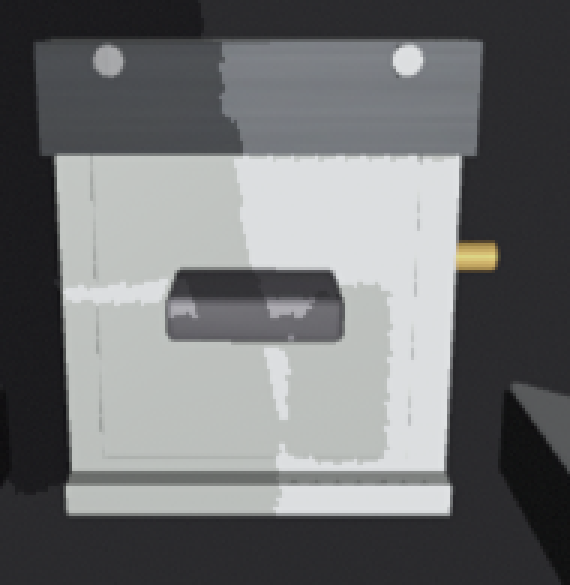

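Run:
```python
from q import *
rep('wrist10.npz',[('plate+x',(274.7,257.3),(376.7,258),(.074,.078,.082)),('sill outer',(262,276.5),(390.7,276.7),(.084,)),('lip',(253.2,156.5),(399.3,156.7),(.096,)),('rib-x',(295.7,205),(354.7,204.3),(.119,.123,.127)),('rib+x',(296,217.7),(354.3,218.3),(.119,.123,.127))])
rep('scene10.npz',[('plate+x',(273,243.5),(325,256.7),(.074,.078,.082)),('rib-x top',(294.5,208),(320.5,212.5),(.123,))])
w=np.load('wrist10.npz');W=(w['c'],w['K'],w['R'],w['p']);w=np.load('scene10.npz');S=(w['c'],w['K'],w['R'],w['p'])
h=np.array([.5,.5])
print(tri(W,(274.2,256.8),S,(272.5,243.0)),tri(W,(376.2,257.5),S,(324.5,256.2)))
```

```text
plate+x 0.074 w 0.1214 tank xy 0.0704 -0.0005 yaw -12.18
plate+x 0.078 w 0.1201 tank xy 0.0686 -0.0005 yaw -12.18
plate+x 0.082 w 0.1188 tank xy 0.0668 -0.0005 yaw -12.18
sill outer 0.084 w 0.1515 tank xy 0.09 0.0002 yaw -11.84
lip 0.096 w 0.1508 tank xy -0.0525 0.0003 yaw -11.88
rib-x 0.119 w 0.0591 tank xy -0.0074 -0.0008 yaw -11.07
rib-x 0.123 w 0.0583 tank xy -0.0085 -0.0008 yaw -11.07
rib-x 0.127 w 0.0576 tank xy -0.0096 -0.0008 yaw -11.07
rib+x 0.119 w 0.059 tank xy 0.0066 -0.0009 yaw -12.39
rib+x 0.123 w 0.0583 tank xy 0.0053 -0.0009 yaw -12.39
rib+x 0.127 w 0.0575 tank xy 0.0041 -0.0009 yaw -12.39
plate+x 0.074 w 0.119 tank xy 0.0711 0.0004 yaw -11.87
plate+x 0.078 w 0.1184 tank xy 0.0732 0.0012 yaw -11.87
plate+x 0.082 w 0.1177 tank xy 0.0754 0.002 yaw -11.87
rib-x top 0.123 w 0.0587 tank xy -0.003 -0.0009 yaw -7.88
(array([ 0.5300221 , -0.0889505 ,  0.07277278]), np.float64(0.0018847124796677014)) (array([0.55527225, 0.0289079 , 0.07375914]), np.float64(0.00040468947971396046))
```

```bash
python3 -c "
from h import *
arm.close_job(); print(arm.state()['time_s'])"
```

```text
the job is handed in; nothing more can be done
the job is handed in; nothing more can be done
```

The tank is closed with the solid cover, and I handed the job in at about 12 s of the 43 s allowed.

**What I did:** I gripped the solid plate by the ends of its rib and carried it over the tank. I lowered its far edge onto the sill so the near edge tilted down about 5°, slid that edge under the steel lip, lowered the far end, let go and backed off upward. I did not touch the holed plate or the blue look-alike.

**Last checks after release:**
- **Position:** the wrist view puts the far edge at tank x = +69 mm, against 70 mm nominal and inside the sill. The sideways offset is about 1 mm, the plate is square to within about 0.5°, and the near edge is hidden under the lip.
- **Height:** the edge appears 120 mm wide at z = 78 mm, which matches a plate seated on the ledge.
- **Forces:** no wrist reading I took passed about 3 N. The descent showed no clear contact force, so the seating rests on the images.

**Disagreements:**
- **Height:** combining the scene and wrist views put the far edge top at 73–74 mm instead of 78 mm.
- **Far edge position:** the scene view alone put it at +73 mm instead of +69 mm. I put both this and the height gap down to the scene camera's calibration.
- **Opening corners:** an early top-view reading of the opening's corners was a misread pixel, and I dropped it.

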